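Seat the hinge pin of the drying box and hold its flap at the mark

TASK

The front hinge pin of the specimen drying box has worked itself out: push it fully home, until its head lies against the fork. Only then raise the box's flap by its handle until the flap's pointer lines up with the index clip on the scale, and keep holding it there, steady: the flap falls shut by itself and the program finishes while the robot still holds it. Leave the index clip where it is set and do not disturb the things round the box.

Things in the scene. Friction and masses are not known exactly. Their poses are not given: they have to be found in the camera images.
- dry_box: grey drying box, fixed, 150 mm (its x) by 130 mm (its y), walls 78 mm high, under an aluminium flap. Origin: centre of its underside; x runs from the pin end (facing the robot, yaw within 15 deg) to the scale end, y left, z up. Flap's hinge line: parallel to x at y = -60, z = 85 mm. At x = 88 mm an upright scale, a ring sector of radius 100-122 mm about the hinge line: keep the gripper clear of it
- pin (a joint): how far the pin's head still stands off the fork, m: 0 = fully home (hard stop); at the start 0.022 to 0.030. The pin slides only along the hinge line, against about 4 N of friction, and stays where it is left
- pin_head (a point): centre of the outer face of the pin's round steel head (18 mm across, 8 mm thick), which faces the robot, 85 mm above the worktop. Pushed along the box's +x the pin goes in; when it is home this face is at x = -95 mm, y = -60 mm in the box's frame
- flap (a joint): angle of the flap, rad: 0 = shut and level (as at the start), grows as its free (left, +y) edge rises about the hinge line; up to 1.5. Moves freely, weighs about 0.45 kg with its centre some 70 mm from the hinge line, falls shut when let go
- flap_handle (a point): middle of the flap's steel bow handle: a round bar 10 mm thick, 90 mm long, parallel to the hinge line, 105 mm from it along the flap and 40 mm above the flap's mid-plane (37 mm above its top face), at x = 0 of the box; 125 mm above the worktop at the start. The bar can turn between the finger pads as the flap swings. Frame: x along the hinge line, y out along the flap
- flap_pointer (a point): the tip of the flap's thin black pointer, which lies in the flap's mid-plane at the scale end: 88 mm along x from the box's middle, 111 mm from the hinge line. Its y axis points from the hinge line out along the flap
- index (a joint): angle at which the index clip is set, rad, in the same measure as the flap's angle: the flap is at the mark when both are equal. 0.5 to 0.95; stays put unless pushed
- index_mark (a point): the inner tip of the black index clip (14 x 18 mm, with a small clamp screw behind) on the scale, 88 mm along x from the box's middle, 111 mm from the hinge line. Its y axis points from the hinge line out along the marked angle
- cup: specimen cup with a screw lid, 65 mm across, 74 mm high, standing to the right of the box; origin: centre of its underside. Leave it alone
- timer: flat bench timer with three keys, 64 x 68 x 21 mm, to the left of the box; origin: centre of its underside. Leave it alone
- marker: felt marker, 132 mm long, 13 mm thick, lying in front of the box; origin: centre of its underside. Leave it alone
- forceps: steel forceps, 128 mm long, 10 mm high, lying in front of the box to the right; origin: centre of its underside. Leave it alone

How it is judged:
On the way, in this order (a step that is already met when the one before it is completed fails the run):
1. the pin is pushed fully home (head within 2.5 mm of the fork) while the flap is still shut (value of joint pin below 0.0025 m and value of joint flap below 0.1 rad), for 0.2 s.
2. the flap is held by the gripper with its pointer at the index clip (within 0.07 rad) (angle between the y axis of flap_pointer and the y axis of index_mark, either way round below 0.07 rad and contact force between the fingers and flap above 0.3 N), for 0.3 s.
At the end, for the whole second after the job is handed in: the gripper's fingers carry the flap (contact force above 0.3 N), still (under 0.05 rad/s), its pointer within 0.07 rad (4 degrees) of the index clip, no loose thing props it, and the pin is home to within 2.5 mm (all of step 2 and value of joint pin below 0.0025 m and velocity of joint flap between -0.05 and 0.05 rad/s and contact force between each of cup, timer, marker, forceps and flap below 0.05 N); the arm keeps its last pose, push and grip.
It fails at once if the flap is raised (over 0.1 rad) before the pin is home (value of joint flap above 0.1 rad and value of joint pin above 0.004 m).
It fails at once if the index clip is shifted (over 6 mm) (distance of index_mark from where it was at the start of the episode above 0.006 m).
It fails at once if the specimen cup, timer, marker or forceps is disturbed (moved over 20 mm) (distance of any of cup, timer, marker, forceps from where it was at the start of the episode above 0.02 m).
It also fails if it takes over 45 s, if anything falls off the work surface, if the arm or the gripper's body presses on something with over 40 N, if the wrist force passes 120 N, or if a joint passes its speed limit or range.

ROBOT

A 7-joint arm with a two-finger parallel gripper is mounted at the origin on a cart in front of the work surface, level with it; the furniture and walls round the work are solid. World frame = base frame: x ahead of the robot, y to its left, z up, the work surface at z = 0. Lengths are in m, angles in rad, forces in N, time in s.
With the tool pointing down it reaches from about 0.425 to 0.95 m from the base axis. Payload 4.7 kg.
Tool frame: the origin (TCP) lies midway between the tips of the shut fingers; the grasp point (between the pads) lies 19 mm behind it (r.grip_depth is the distance from the TCP to the grasp point, in m); z points along the fingers, y is the line along which they close (so a half turn about z gives the same grasp; the last joint's range is limited). The gripper opens to 85 mm and grips with 20 to 120 N. Pads are 22 mm wide; open, the fingers measure 114 mm over their backs; the gripper's body (76 mm by 85 mm) begins 54 mm behind the grasp point. The pads swing forward as they close: fully open they stand 13 mm farther back than shut.
Start: joints at [-1.136, 0.469, -0.049, 1.532, 0.024, 1.141, -0.082], TCP at [0.302, 0.604, 0.231] pointing down, gripper open.
Joint ranges: [-2.59, 2.59], [-0.33, 1.99], [-1.39, 1.29], [0.1, 2.45], [-1.04, 4.18], [0.21, 1.99], [-2.66, 2.66]. Speed limits (rad/s): [2.57, 2.57, 3.14, 3.14, 3.14, 3.14, 3.14].

INTERFACE

Orientations are given as a 3x3 rotation matrix whose columns are the frame's x, y, z axes.
In Python, from workcell import r, cams, workorder gives the robot as it stands.
- The arm moves only by the shell command python3 -m creep 'ROWS' [OPENING] [FORCE]. ROWS is a JSON object of lists of equal length, an entry for each row: "travel": the shift along the tool's x, y, z in mm, a list of three; "dr": the turn, a rotation vector about the tool's x, y, z in degrees, a list of three. A call has 1 to 5 rows; each row shifts and turns the commanded pose from where the row before left it, along the tool's axes as they then stand; what a row does not reach is not made up. A row lasts 1/8 s, in which the tool goes at most 62.5 mm and 10.7 degrees, less where a joint would pass 70% of its speed; a pose out of reach is approached as far as the arm can. A call is refused whole if a number of a shift passes 62.5 or a number of a turn 10.7, either way. A call with a gripper value outside its range is refused whole. OPENING is the gripper's target within -1 to 1 (fully open at 1, half-way at 0, shut at -1), set as the call begins (- or left out, the last holds). The fingers move at their own pace and stop on an object; FORCE is the grip in N (left out, the last holds). Time passes only in rows, so rows that do not move let the fingers close. It gives the time, the measured TCP pose, the force, the opening and the grip force at its end, in the units of the state.
- r.read_state(): the state, without advancing time (a new reading comes with each control period).
- cams.snapshot(name): name is "scene" or "top" or "wrist"; returns (picture, depth): 420x560x3 uint8, red, green, blue; 420x560 float32, m along the optical axis (not along the pixel's ray), 0 where there is no reading.
- cams.camera_info(name): a dict with "mtx" (3x3 intrinsics, pixels), "rvec" (rotation vector, rad) and "tvec" (3), from world to camera coordinates, as OpenCV has them. Camera axes: x right, y down, z forward; pixel columns grow to the right and rows downward; lengths in m; the calibration is good to about 2 mm. A picture is of the moment at which its call begins: read the wrist's pose just before it. camera_info takes no time and is no camera call; for the wrist camera it gives the pose at the moment of the call.
- workorder.hand_in(): hands the job in; it is judged then, once.
Trained networks look in the newest picture that a camera, given by its name, has taken for a name from the list of things; names that differ only in an ending like _2 or _b are one class to them, and where a whole thing is asked for, a point or a joint stands for the part that bears it (a point fixed in the world has none). Each returns a list of dicts, best first, with "p" (0 to 1); they miss things now and then, are a little off and sometimes report something else, mostly with a low value. They report only what shows in the picture. A call takes as long as a camera call.
- cams.regions_of(camera, target): "mask" (420x560 bool, what is visible of it).
- cams.spot_point(camera, target): "xyz" ([x, y, z] in m, in the coordinates of the camera as it stood for that picture, good to about 4 mm: a listed point, or the origin of a listed thing).
The state is a dict: "t": time; "joint_positions": joint angles; "qd": joint speeds; "joint_torque": joint torques, N m; "position": TCP position; "tool_rot": TCP orientation; "force": force on the tool from outside, world axes, zero at the start; "ft_torque": the same for the moment, N m; "opening": finger opening in m; "finger_force": force on a finger pad.
Only numpy, scipy, OpenCV 4.12 (cv2) and the standard library are available. Lean on these libraries where they do the work, as an engineer would, in place of code of your own. Each camera call takes 0.05 s, during which the arm holds its last target. There are 200 camera calls.

## Working session

There is one attempt and no reset: what is moved stays moved. The work goes in short steps, Python scripts to look and compute and a shell command to move; the robot and the scene stay as the last step left them, time stands still between calls to the robot, and variables do not carry over. Pictures are saved under pics/ and viewed, at most 10 in all, crops included, and the job is handed in when it is done.

```bash
mkdir -p pics; ls; cat > h.py <<'E'
import numpy as np, cv2
from workcell import r, cams, workorder
def w(cam,p):
    i=cams.camera_info(cam);R=cv2.Rodrigues(np.array(i["rvec"],float))[0]
    return R.T@(np.array(p,float).ravel()-np.array(i["tvec"],float).ravel())
def spot(cam,t):
    return [(round(d["p"],2),w(cam,d["xyz"]).round(4).tolist()) for d in cams.spot_point(cam,t)[:2]]
E
python3 - <<'E'
from h import *
for c in("scene","top"):
    im,d=cams.snapshot(c); cv2.imwrite(f"pics/{c}0.png",im[:,:,::-1])
    for t in("dry_box","pin_head","flap_handle","flap_pointer","index_mark","cup","timer","marker","forceps"): print(c,t,spot(c,t))
s=r.read_state();print(s["t"],s["position"],s["tool_rot"],s["opening"])
E
```

```text
pics
scene dry_box [(0.77, [0.5867, 0.0225, 0.0016])]
scene pin_head [(0.71, [0.4733, -0.0646, 0.0833])]
scene flap_handle [(0.71, [0.5781, 0.0652, 0.1276])]
scene flap_pointer [(0.67, [0.6671, 0.0856, 0.085])]
scene index_mark [(0.66, [0.6725, 0.0591, 0.1625])]
scene cup [(0.98, [0.5978, -0.1367, 0.002]), (0.68, [0.3931, 0.0426, 0.0022])]
scene timer [(0.87, [0.5549, 0.1559, 0.0026])]
scene marker [(0.81, [0.3938, 0.0441, 0.0064])]
scene forceps [(0.92, [0.4591, -0.133, -0.0002])]
top dry_box [(0.8, [0.5875, 0.0214, -0.0027])]
top pin_head [(0.43, [0.4764, -0.0558, 0.0866])]
top flap_handle [(0.8, [0.5775, 0.0651, 0.1265])]
top flap_pointer [(0.63, [0.6664, 0.0874, 0.0833])]
top index_mark [(0.57, [0.6722, 0.0544, 0.16])]
top cup [(0.87, [0.5985, -0.1309, -0.001])]
top timer [(0.89, [0.5568, 0.1526, 0.0018])]
top marker [(0.71, [0.3972, 0.0431, -0.0017])]
top forceps [(0.63, [0.4607, -0.1326, -0.0007])]
1.0 [0.30191357 0.60372642 0.23135141] [[-8.94368023e-01  4.47331912e-01 -7.29263605e-06]
 [ 4.47331909e-01  8.94368019e-01  9.52319565e-05]
 [ 4.91225936e-05  8.19101878e-05 -9.99999995e-01]] 0.08546208214694602
```

View pics/scene0.png

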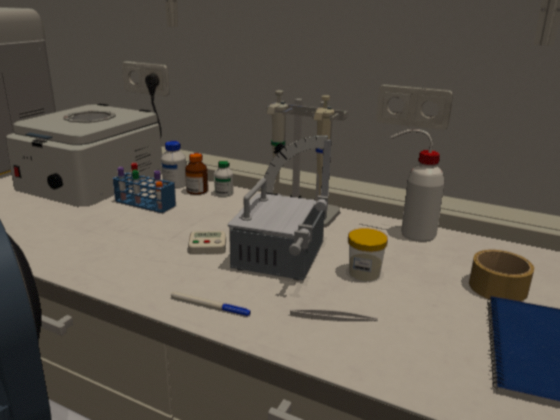

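View pics/top0.png

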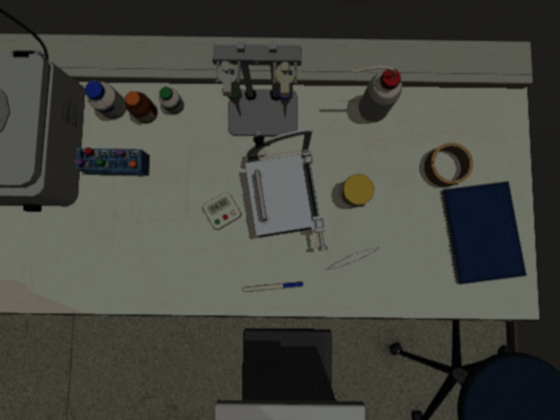

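The box sits at about (278,230) in the scene picture and (283,195) in the top one, with a yaw of about 10°. The pin head sticks out toward the robot at about (322,247) in the top view, and the index clip is near 0.74 rad. I'll turn the tool to line up with the box and move to the pin's front.

```bash
python3 -m creep '{"travel":[[0,0,0],[0,0,0],[0,0,0],[0,0,0]],"dr":[[0,0,-9.1],[0,0,-9.1],[0,0,-9.1],[0,0,-9.1]]}' -1 40
python3 -m creep '{"travel":[[-2,-57,0],[-2,-57,0],[-2,-57,0],[-2,-57,0],[-2,-57,0]],"dr":[[0,0,0],[0,0,0],[0,0,0],[0,0,0],[0,0,0]]}'
python3 -m creep '{"travel":[[-2,-57,0],[-2,-57,0],[-2,-57,0],[-2,-57,0],[-2,-57,0]],"dr":[[0,0,0],[0,0,0],[0,0,0],[0,0,0],[0,0,0]]}'
python3 - <<'E'
from h import *
s=r.read_state();im,d=cams.snapshot("wrist"); cv2.imwrite("pics/w1.png",im[:,:,::-1])
for t in("dry_box","pin_head","flap_handle","flap_pointer","index_mark"): print(t,spot("wrist",t))
print(s["t"],s["position"],s["tool_rot"].round(3))
E
```

```text
t: 1.5
position: [0.302, 0.6037, 0.2313]
tool_rot: [[-0.984, -0.176, 0.0], [-0.176, 0.984, 0.0], [-0.0, 0.0, -1.0]]
force: [0.6, -0.2, -0.1]
opening: 0.0125
finger_force: 0.0
t: 2.12
position: [0.3608, 0.3228, 0.2316]
tool_rot: [[-0.985, -0.171, 0.001], [-0.171, 0.985, 0.001], [-0.001, 0.0, -1.0]]
force: [2.0, 0.4, -0.0]
opening: 0.0003
finger_force: 0.0
t: 2.75
position: [0.4192, 0.0437, 0.2318]
tool_rot: [[-0.985, -0.171, 0.002], [-0.171, 0.985, 0.001], [-0.002, 0.0, -1.0]]
force: [0.6, 0.4, 0.1]
opening: 0.0
finger_force: 0.0
dry_box [(0.94, [0.5861, 0.0167, -0.0015])]
pin_head [(0.91, [0.4718, -0.0601, 0.0838])]
flap_handle [(0.82, [0.5805, 0.0636, 0.1234]), (0.5, [0.476, -0.0585, 0.0839])]
flap_pointer []
index_mark []
2.75 [0.41922905 0.0437223  0.23179747] [[-0.985 -0.171  0.002]
 [-0.171  0.985  0.001]
 [-0.002  0.    -1.   ]]
```

View pics/w1.png

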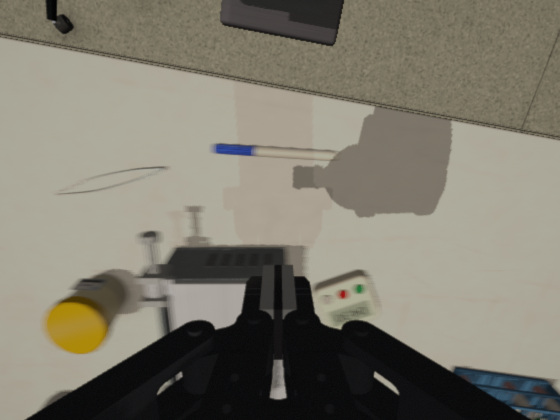

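The wrist picture shows the pin head at (150,237), left of the box's front edge (180–285, 248), and that edge is parallel to the image rows, so the yaw is right. Next I move beside the pin face and go down.

```bash
python3 -m creep '{"travel":[[-1,-56,0],[-1,-55,0],[0,0,55],[0,0,55],[0,0,50]],"dr":[[0,0,0],[0,0,0],[0,0,0],[0,0,0],[0,0,0]]}'
python3 -m creep '{"travel":[[0,0,0]],"dr":[[0,0,0]]}'
python3 - <<'E'
from h import *
for c in ("wrist","scene"):
    im,d=cams.snapshot(c); print(spot(c,"pin_head"))
    cv2.imwrite(f"pics/{c}2.png",im[:,:,::-1] if c=="wrist" else cv2.resize(im[170:330,200:420,::-1],None,fx=3.6,fy=3.6))
E
```

```text
t: 3.68
position: [0.4402, -0.0617, 0.0698]
tool_rot: [[-0.985, -0.174, 0.001], [-0.174, 0.985, 0.001], [-0.001, 0.001, -1.0]]
force: [0.6, 0.5, 0.3]
opening: -0.0001
finger_force: 0.0
t: 3.8
position: [0.4372, -0.0618, 0.0686]
tool_rot: [[-0.985, -0.173, -0.009], [-0.173, 0.985, 0.0], [0.008, 0.002, -1.0]]
force: [-0.2, 0.3, 0.2]
opening: 0.0002
finger_force: 0.0
[(0.91, [0.4787, -0.0609, 0.0879])]
[(0.61, [0.4733, -0.0633, 0.0862])]
```

View pics/scene2.png

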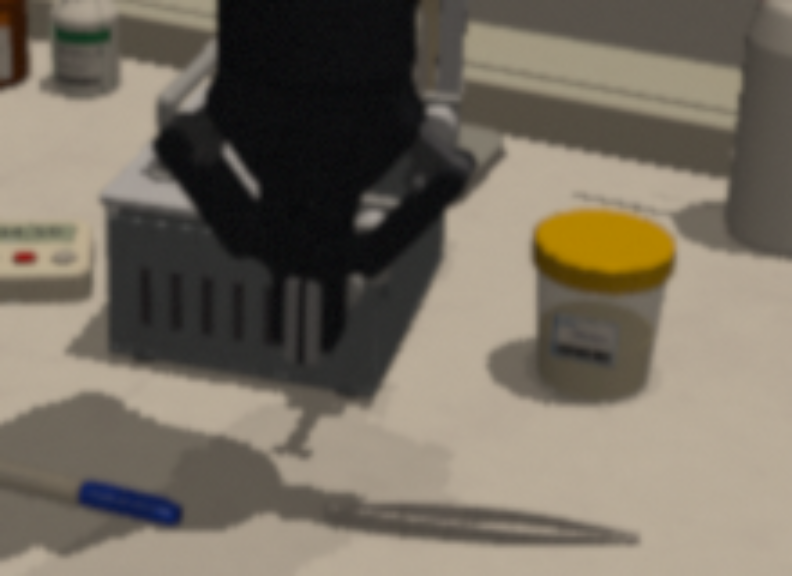

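View pics/wrist2.png

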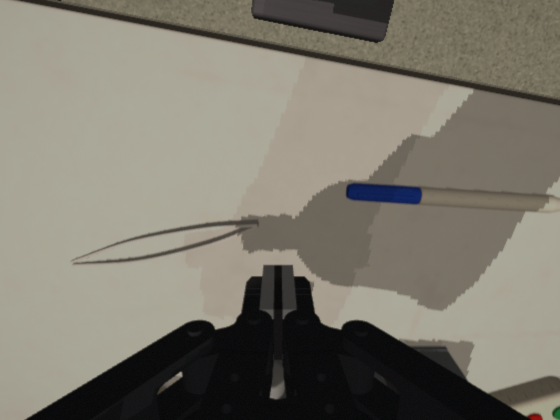

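Seen from the scene camera the closed fingers stand in front of the pin head; the wrist picture shows them clear of the forceps (260,222) and the marker (350,190). I shift 5 mm right and then push in.

```bash
python3 -m creep '{"travel":[[0,-5,0],[-8,0,0],[-8,0,0],[-6,0,0],[-6,0,0]],"dr":[[0,0,0],[0,0,0],[0,0,0],[0,0,0],[0,0,0]]}'
python3 -m creep '{"travel":[[-5,0,0],[-5,0,0],[0,0,0]],"dr":[[0,0,0],[0,0,0],[0,0,0]]}'
```

```text
t: 4.62
position: [0.467, -0.0637, 0.0709]
tool_rot: [[-0.985, -0.171, -0.004], [-0.171, 0.985, 0.0], [0.004, 0.001, -1.0]]
force: [-3.8, -0.5, 3.3]
opening: -0.0004
finger_force: 2.2
t: 5.0
position: [0.4782, -0.0618, 0.0709]
tool_rot: [[-0.985, -0.171, -0.0], [-0.171, 0.985, 0.0], [0.0, 0.0, -1.0]]
force: [-2.7, -0.5, -1.8]
opening: 0.0
finger_force: 1.1
```

```bash
python3 -m creep '{"travel":[[-5,0,0],[-4,0,0],[0,0,0]],"dr":[[0,0,0],[0,0,0],[0,0,0]]}'
python3 -m creep '{"travel":[[-3,0,0],[0,0,0]],"dr":[[0,0,0],[0,0,0]]}'
python3 -m creep '{"travel":[[-2,0,0],[0,0,0]],"dr":[[0,0,0],[0,0,0]]}'
```

```text
t: 5.38
position: [0.4873, -0.0602, 0.071]
tool_rot: [[-0.985, -0.171, 0.0], [-0.171, 0.985, 0.0], [-0.0, 0.0, -1.0]]
force: [-2.7, -0.1, -2.1]
opening: 0.0002
finger_force: 1.4
t: 5.62
position: [0.4901, -0.0598, 0.0712]
tool_rot: [[-0.985, -0.171, 0.0], [-0.171, 0.985, 0.0], [-0.0, 0.0, -1.0]]
force: [-4.0, -0.2, -2.2]
opening: -0.0001
finger_force: 1.6
t: 5.88
position: [0.492, -0.0595, 0.0712]
tool_rot: [[-0.985, -0.171, -0.0], [-0.171, 0.985, 0.0], [0.0, 0.0, -1.0]]
force: [-4.1, 0.3, -3.4]
opening: -0.0
finger_force: 1.8
```

```bash
python3 -m creep '{"travel":[[-2,0,0],[0,0,0]],"dr":[[0,0,0],[0,0,0]]}' | egrep 'posi|force'
python3 -m creep '{"travel":[[-2,0,0],[0,0,0]],"dr":[[0,0,0],[0,0,0]]}' | egrep 'posi|force'
python3 -m creep '{"travel":[[-2,0,0],[0,0,0]],"dr":[[0,0,0],[0,0,0]]}'| egrep 'posi|force'
```

```text
position: [0.4933, -0.0592, 0.0712]
force: [-5.4, -0.9, -0.8]
finger_force: 2.6
position: [0.4933, -0.0592, 0.0712]
force: [-9.2, -0.8, 4.4]
finger_force: 5.0
position: [0.4933, -0.0592, 0.0711]
force: [-14.0, -1.2, 10.2]
finger_force: 7.4
```

Motion stopped at x = 0.4933 while the force rose from 4 to 14 N, so the pin has reached its hard stop, where the box geometry puts it. I back off, lift and go above the handle.

```bash
python3 -m creep '{"travel":[[20,0,0],[0,0,55],[0,0,0],[0,0,0],[0,0,0]],"dr":[[0,0,0],[0,0,0],[0,0,0],[0,0,0],[0,0,0]]}' 2>&1 | head -0
echo
```

```text
(no output)
```

I typed the lift with the wrong sign: tool z points down. I'm checking the state before anything else moves.

```bash
python3 - <<'E'
from h import *
s=r.read_state();print(s["t"],s["position"],s["force"],s["opening"],s["tool_rot"].round(3))
im,d=cams.snapshot("top")
for t in("dry_box","forceps","marker","cup","pin_head"): print(t,spot("top",t))
im,d=cams.snapshot("scene")
cv2.imwrite("pics/s3.png",cv2.resize(im[170:330,200:420,::-1],None,fx=3.6,fy=3.6))
for t in("forceps","marker","cup"): print(t,spot("scene",t))
E
```

```text
7.25 [ 0.48027576 -0.06205902  0.01815817] [0.97653506 0.28336233 0.00681181] -4.426037473716185e-05 [[-0.985 -0.171  0.005]
 [-0.171  0.985 -0.   ]
 [-0.005 -0.001 -1.   ]]
dry_box [(0.57, [0.5863, 0.0252, -0.0013]), (0.28, [0.6001, -0.1317, 0.0009])]
forceps [(0.32, [0.5569, 0.1544, 0.0033])]
marker [(0.63, [0.3991, 0.0416, 0.0019])]
cup [(0.77, [0.6008, -0.1336, -0.0021])]
pin_head []
forceps [(0.74, [0.4579, -0.1358, -0.0001])]
marker [(0.71, [0.3944, 0.042, -0.0001])]
cup [(0.58, [0.5979, -0.1365, 0.0009])]
```

View pics/s3.png

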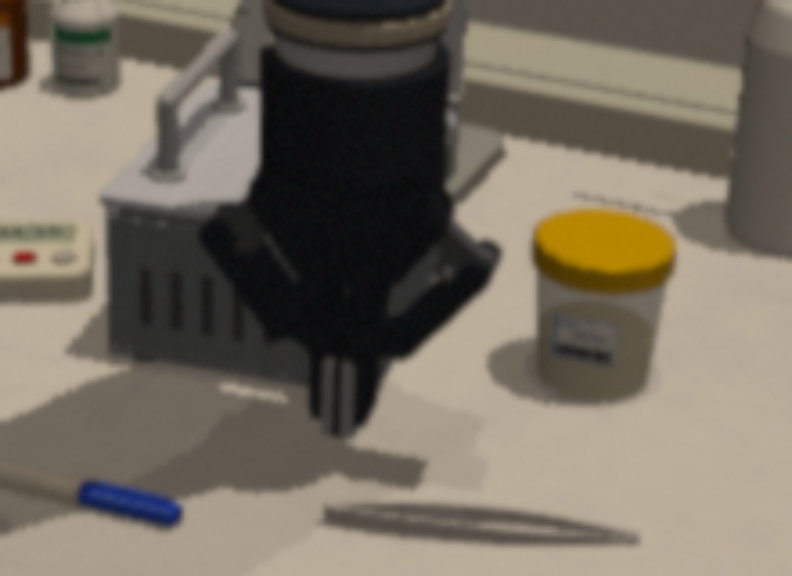

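The slip did no harm: the force reads about 1 N, and the forceps (325,515), marker (130,500) and cup (603,300) stand where they were. I go straight up and then over the handle, opening the gripper part-way.

```bash
python3 -m creep '{"travel":[[0,0,-50],[0,0,-55],[0,0,-55],[0,0,-55],[0,0,0]],"dr":[[0,0,0],[0,0,0],[0,0,0],[0,0,0],[0,0,0]]}' 
python3 -m creep '{"travel":[[-30,30,0],[-30,30,0],[-30,30,0],[-30,18,0],[0,0,0]],"dr":[[0,0,0],[0,0,0],[0,0,0],[0,0,0],[0,0,0]]}' 0.2
python3 - <<'E'
from h import *
s=r.read_state();R=s["tool_rot"]
im,d=cams.snapshot("wrist"); cv2.imwrite("pics/w4.png",im[:,:,::-1])
for t in("flap_handle","pin_head"): print(t,spot("wrist",t))
for c in("top","scene"):
  cams.snapshot(c)
  for t in("flap_handle","pin_head","index_mark"):print(c,t,spot(c,t))
for v in cams.regions_of("wrist","flap_handle")[:2]: print(v["p"],[a.mean() for a in np.nonzero(v["mask"])],v["mask"].sum())
print(s["t"],s["position"],s["opening"])
E
```

```text
t: 8.38
position: [0.4808, -0.0623, 0.2356]
tool_rot: [[-0.985, -0.171, 0.01], [-0.171, 0.985, 0.001], [-0.01, -0.001, -1.0]]
force: [0.3, -0.1, 0.0]
opening: -0.0001
finger_force: 0.0
t: 9.0
position: [0.5784, 0.0675, 0.2293]
tool_rot: [[-0.985, -0.175, -0.002], [-0.175, 0.985, 0.0], [0.002, 0.0, -1.0]]
force: [-0.9, 0.0, -1.0]
opening: 0.0516
finger_force: 0.0
flap_handle [(0.67, [0.5777, 0.0596, 0.1264])]
pin_head [(0.8, [0.4979, -0.0571, 0.0862])]
top flap_handle []
top pin_head [(0.53, [0.5062, -0.0541, 0.0864])]
top index_mark []
scene flap_handle [(0.76, [0.5789, 0.0638, 0.1254])]
scene pin_head [(0.47, [0.5064, -0.0571, 0.0842])]
scene index_mark [(0.39, [0.6718, 0.0577, 0.164])]
0.68 [np.float64(186.73596965073605), np.float64(229.17722980495648)] 24251
9.0 [0.578378   0.06750829 0.2292669 ] 0.05155317679621662
```

View pics/w4.png

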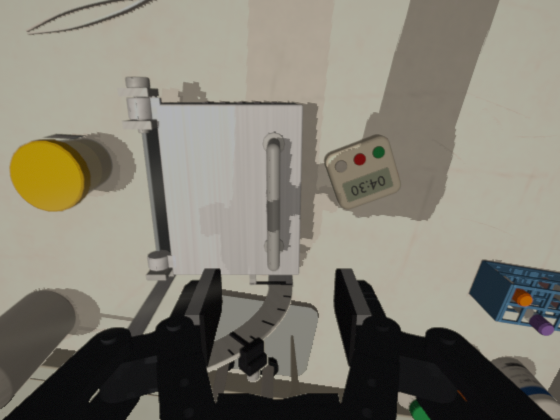

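The pin head sits at the fork at (138,85). The handle bar runs from (273,140) to (273,268), parallel to the tool's x axis; the pointer is at (270,283) and the clip at (250,352). I'll intersect rays to get the offsets.

```bash
python3 - <<'E'
from h import *
i=cams.camera_info("wrist");R=cv2.Rodrigues(np.array(i["rvec"],float))[0];o=w("wrist",[0,0,0]);K=np.array(i["mtx"])
def ray(u,v,z):
    d=R.T@np.linalg.solve(K,[u,v,1]);return o+d*(z-o[2])/d[2]
s=r.read_state();T=s["tool_rot"];P=s["position"]
for u,v,z in((273,140,.125),(273,268,.125),(138,78,.085)):
    p=ray(u,v,z);print(p.round(4),(T.T@(p-P)).round(4)*1000)
a=ray(273,140,.125);b=ray(273,268,.125);print(np.degrees(np.arctan2(*(b-a)[[1,0]])))
E
```

```text
[0.5275 0.0528 0.125 ] [ 51.6  -3.3 106.4]
[0.6272 0.0695 0.125 ] [-49.4  -3.8 106.5]
[ 0.5035 -0.058   0.085 ] [  94.2 -108.3  146.4]
9.528509829612629
```

```bash
python3 -m creep '{"travel":[[1,-4,40],[0,0,40],[0,0,25],[0,0,14],[0,0,0]],"dr":[[0,0,0],[0,0,0],[0,0,0],[0,0,0],[0,0,0]]}'
python3 -m creep '{"travel":[[0,0,0],[0,0,0],[0,0,0],[0,0,0],[0,0,0]],"dr":[[0,0,0],[0,0,0],[0,0,0],[0,0,0],[0,0,0]]}' -1 40
```

```text
t: 10.22
position: [0.5773, 0.0608, 0.1118]
tool_rot: [[-0.985, -0.171, -0.001], [-0.171, 0.985, -0.0], [0.001, 0.0, -1.0]]
force: [1.0, -0.3, 0.4]
opening: 0.0515
finger_force: 0.0
t: 10.85
position: [0.5779, 0.0642, 0.1136]
tool_rot: [[-0.985, -0.173, 0.001], [-0.173, 0.985, 0.004], [-0.002, 0.004, -1.0]]
force: [-2.1, 5.5, 2.6]
opening: 0.0085
finger_force: 39.0
```

The bar is held (8.5 mm opening, 39 N). I follow the arc to about 0.5 rad with the tool kept pointing down.

```bash
python3 -m creep '{"travel":[[0,3,0],[0,-3.7,-8.7],[0,-4.5,-8.4],[0,-5.2,-8],[0,0,0]],"dr":[[0,0,0],[0,0,0],[0,0,0],[0,0,0],[0,0,0]]}'
python3 -m creep '{"travel":[[0,-5.9,-7.6],[0,-6.4,-6.9],[0,-7.1,-6.5],[0,0,0],[0,0,0]],"dr":[[0,0,0],[0,0,0],[0,0,0],[0,0,0],[0,0,0]]}'
cat > m.py <<'E'
from h import *
u=np.array([.985,.172]);v=np.array([-.172,.985]);o=np.array([.5865,.0215])
for c in("scene","top"):
    im,d=cams.snapshot(c)
    for t in("flap_pointer","index_mark","flap_handle"):
        for p,x in spot(c,t)[:1]: 
            y=(np.array(x[:2])-o)@v+.06; a=np.arctan2(x[2]-.085,y); print(c,t,p,x,round(a-(np.arctan2(40,105) if "handle" in t else 0),3))
    if c=="scene": cv2.imwrite("pics/m%d.png"%int(r.read_state()["t"]*100),cv2.resize(im[100:260,200:410,::-1],None,fx=3.7,fy=3.7))
E
python3 m.py; ls pics
```

```text
t: 11.48
position: [0.58, 0.0518, 0.1386]
tool_rot: [[-0.985, -0.171, 0.002], [-0.171, 0.985, 0.003], [-0.002, 0.002, -1.0]]
force: [1.7, 4.6, -2.5]
opening: 0.008
finger_force: 39.1
t: 12.1
position: [0.5831, 0.0342, 0.1598]
tool_rot: [[-0.985, -0.172, 0.001], [-0.172, 0.985, 0.004], [-0.002, 0.004, -1.0]]
force: [0.4, 7.2, 3.3]
opening: 0.0081
finger_force: 39.1
scene flap_pointer 0.69 [0.667, 0.0724, 0.137] 0.495
scene flap_handle 0.78 [0.5829, 0.0315, 0.1669] 0.496
top flap_pointer 0.34 [0.4565, -0.1328, -0.0018] -2.247
m1230.png
s3.png
scene0.png
scene2.png
top0.png
w1.png
w4.png
wrist2.png
```

```bash
python3 -m creep '{"travel":[[0,-5,-6],[0,-7,-5],[0,-8,-4],[0,0,0],[0,0,0]],"dr":[[0,0,0],[0,0,0],[0,0,0],[0,0,0],[0,0,0]]}'
python3 m.py; ls pics/m*
```

```text
t: 13.12
position: [0.5867, 0.0142, 0.1751]
tool_rot: [[-0.985, -0.171, 0.002], [-0.171, 0.985, 0.004], [-0.002, 0.004, -1.0]]
force: [0.2, 6.5, 4.4]
opening: 0.0081
finger_force: 39.3
scene flap_pointer 0.75 [0.6679, 0.0597, 0.1573] 0.713
scene flap_handle 0.55 [0.5864, 0.0119, 0.1824] 0.728
top flap_handle 0.4 [0.6012, -0.1311, 0.0003] -2.766
pics/m1230.png
pics/m1332.png
```

View pics/m1332.png

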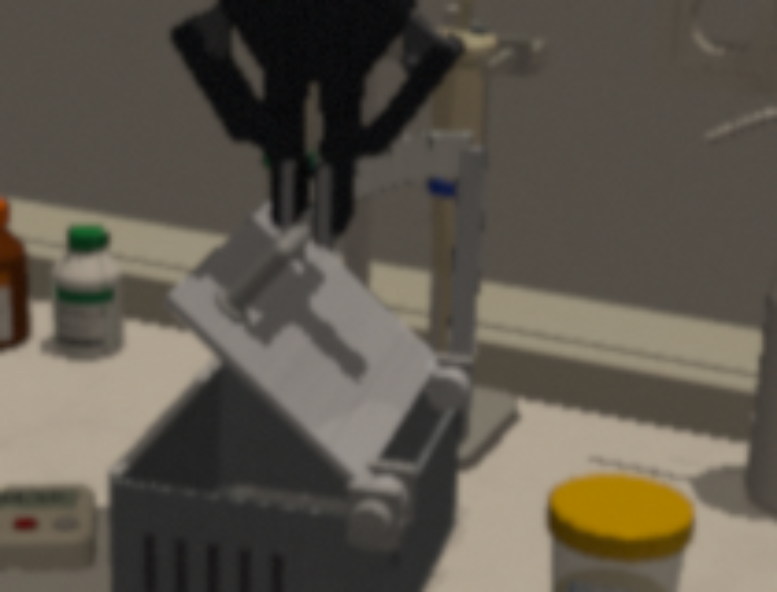

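The scene view shows the bar held and the flap raised to about 0.72, with the pin head at the fork (375,525). The clip is hidden behind the gripper here (index about 0.765 from earlier readings). I raise the flap 0.03 more and look with the wrist camera.

```bash
python3 -m creep '{"travel":[[0,-3,-1.5],[0,0,0],[0,0,0],[0,0,0]],"dr":[[0,0,0],[0,0,0],[0,0,0],[0,0,0]]}'
sed -i 's/("scene","top")/("wrist","scene","top")/; s/if c=="scene"/if c=="wrist"/; s/cv2.resize(im.*fy=3.7)/im[:,:,::-1]/' m.py; python3 m.py; ls pics/m*
```

```text
t: 14.02
position: [0.5872, 0.0114, 0.1768]
tool_rot: [[-0.985, -0.172, 0.002], [-0.172, 0.985, 0.004], [-0.002, 0.004, -1.0]]
force: [-0.7, 7.1, 6.2]
opening: 0.008
finger_force: 39.2
wrist flap_handle 0.86 [0.5893, 0.0125, 0.1839] 0.733
scene flap_pointer 0.7 [0.669, 0.0611, 0.161] 0.731
scene flap_handle 0.68 [0.5863, 0.0107, 0.1839] 0.744
top flap_handle 0.67 [0.5571, 0.1543, 0.0022] -0.764
pics/m1230.png
pics/m1332.png
pics/m1422.png
```

View pics/m1422.png

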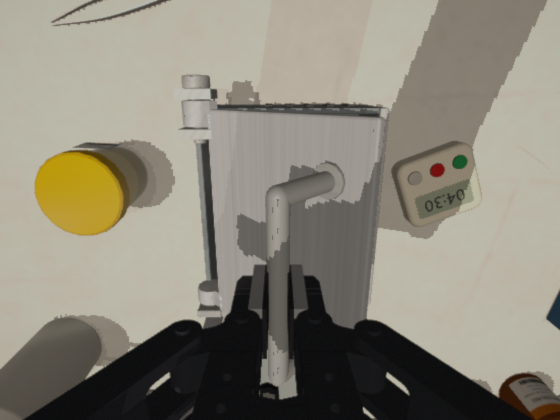

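The wrist view shows the flap's face (220–380, 110–270) and the clip's end just visible at (268,390). I fit a plane to the flap's depth points to measure its angle.

```bash
python3 - <<'E'
from h import *
im,d=cams.snapshot("wrist");i=cams.camera_info("wrist");K=np.array(i["mtx"]);v=np.array([-.168,.986])
vv,uu=np.mgrid[135:160,235:372];z=d[135:160,235:372]
q=np.stack([(uu-K[0,2])/K[0,0]*z,(vv-K[1,2])/K[1,1]*z,z],-1).reshape(-1,3);q=q[q[:,2]>0]
R=cv2.Rodrigues(np.array(i["rvec"],float))[0];p=(q-np.ravel(i["tvec"]))@R
c=np.median(p,0);p=p[np.abs(p-c).max(1)<.1];y=p[:,:2]@v
for _ in range(3):
    A=np.c_[y,p[:,:2]@np.array([.986,.168]),np.ones(len(y))];k=np.linalg.lstsq(A,p[:,2],rcond=None)[0];e=p[:,2]-A@k;m=np.abs(e)<2*e.std()+1e-4;p=p[m];y=y[m]
print("flap",np.arctan(k[0]),k,e.std(),len(y))
# clip, fresh look in scene/top (index visible?)
for c in("scene","top"):
    cams.snapshot(c);print(c,spot(c,"index_mark"))
# initial scene picture: project mark at several angles
o=np.array([.5865,.0215]);u=np.array([.986,.168])
for c in("scene","top"):
    j=cams.camera_info(c)
    P=[]
    for a in(.65,.7,.75,.8,.85):
        b=o+.088*u+(.111*np.cos(a)-.06)*v;P.append([*b,.085+.111*np.sin(a)])
    P.append([*(o+.088*u+.051*v),.085])
    print(c,cv2.projectPoints(np.array(P),np.array(j["rvec"],float),np.array(j["tvec"],float),np.array(j["mtx"]),None)[0].reshape(-1,2).round(1).tolist())
a=cv2.imread("pics/scene0.png")[130:220,240:340];b=cv2.imread("pics/top0.png")[120:180,235:325]
cv2.imwrite("pics/ix.png",np.hstack([cv2.resize(a,(400,360)),cv2.resize(b,(400,360),interpolation=2)]))
E
```

```text
flap 0.7307349388586772 [ 0.89624194 -0.01615401  0.22197932] 0.0005864631850876133 3217
scene []
top []
scene [[278.5, 160.6], [280.4, 158.6], [282.3, 156.6], [284.4, 154.8], [286.6, 153.0], [266.6, 192.9]]
top [[260.7, 145.1], [262.4, 144.2], [264.3, 143.3], [266.2, 142.4], [268.3, 141.5], [251.6, 155.5]]
```

View pics/ix.png

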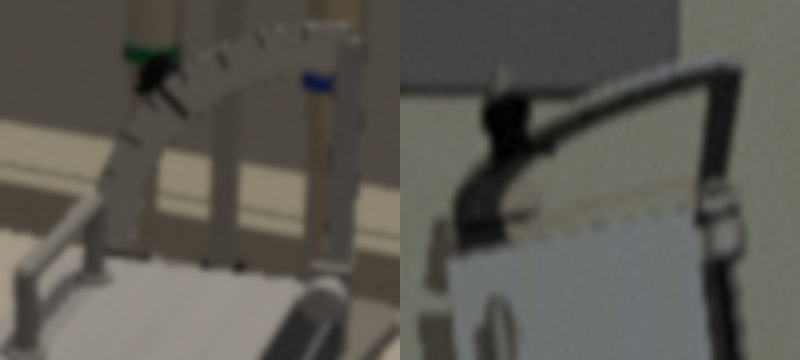

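In the crops the clip's tip is at (185,116) in the scene half and (550,150) in the top half. Against the projected arc that gives an index of about 0.77, and the flap's measured angle is 0.731. I raise it by about 0.037 more.

```bash
python3 -m creep '{"travel":[[0,-2,-1],[0,-2,-1],[0,0,0],[0,0,0],[0,0,0]],"dr":[[0,0,0],[0,0,0],[0,0,0],[0,0,0],[0,0,0]]}'
python3 -m creep '{"travel":[[0,0,0],[0,0,0],[0,0,0],[0,0,0],[0,0,0]],"dr":[[0,0,0],[0,0,0],[0,0,0],[0,0,0],[0,0,0]]}' 
python3 - <<'E'
from h import *
im,d=cams.snapshot("wrist");i=cams.camera_info("wrist");K=np.array(i["mtx"]);v=np.array([-.168,.986])
vv,uu=np.mgrid[135:160,235:372];z=d[135:160,235:372]
q=np.stack([(uu-K[0,2])/K[0,0]*z,(vv-K[1,2])/K[1,1]*z,z],-1).reshape(-1,3);q=q[q[:,2]>0]
R=cv2.Rodrigues(np.array(i["rvec"],float))[0];p=(q-np.ravel(i["tvec"]))@R
y=p[:,:2]@v
for _ in range(4):
    A=np.c_[y,p[:,:2]@np.array([.986,.168]),np.ones(len(y))];k=np.linalg.lstsq(A,p[:,2],rcond=None)[0];e=p[:,2]-A@k;m=np.abs(e)<2*e.std()+1e-4;p=p[m];y=y[m]
print(np.arctan(k[0]),e.std(),len(y)); print(spot("wrist","pin_head"))
cams.snapshot("scene")
for t in("flap_pointer","index_mark","forceps","marker","cup","timer"):print(t,spot("scene",t)[:1])
E
```

```text
t: 15.5
position: [0.5878, 0.0077, 0.1787]
tool_rot: [[-0.985, -0.172, 0.002], [-0.172, 0.985, 0.005], [-0.002, 0.004, -1.0]]
force: [-0.8, 7.2, 4.1]
opening: 0.0078
finger_force: 39.2
t: 16.12
position: [0.5878, 0.0077, 0.1787]
tool_rot: [[-0.985, -0.172, 0.001], [-0.172, 0.985, 0.005], [-0.002, 0.004, -1.0]]
force: [-0.8, 6.7, 5.5]
opening: 0.008
finger_force: 39.2
0.7678632971050806 0.0005879115741439751 3176
[(0.64, [0.5016, -0.0543, 0.0845])]
flap_pointer [(0.86, [0.6726, 0.0575, 0.164])]
index_mark []
forceps [(0.6, [0.4582, -0.1363, -0.0004])]
marker [(0.97, [0.3954, 0.0439, -0.0009])]
cup [(0.81, [0.6014, -0.1378, 0.0002])]
timer [(0.74, [0.5582, 0.1542, 0.0046])]
```

The pointer now reads (0.6726, 0.0575, 0.164) and the index mark earlier read (0.672, 0.058, 0.163), so they agree. The flap is at 0.768 rad and steady. I'm handing in.

```bash
python3 -c "
from workcell import workorder
print(workorder.hand_in())"
```

```text
the job is handed in; nothing more can be done
None
```

I pushed the pin home to its hard stop, then raised the flap to about 0.77 rad, matching my estimate of the index clip's setting, and handed the job in with the gripper holding it steady. The hand-in returned no verdict. The clip was hidden at the end, so I could not check that it stayed put; the cup, timer, marker and forceps read within about 5 mm of their starting positions.

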